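Unscrew the spent cartridge from the feeder-line air dryer

ROBOT

A 6-joint arm with a two-finger parallel gripper is mounted at the origin on the work surface. World frame = base frame: x ahead of the robot, y to its left, z up, the work surface at z = 0. Lengths are in m, angles in rad, forces in N, time in s.
With the tool pointing down it reaches from about 0.3 to 0.775 m from the base axis. Payload 14.6 kg.
Tool frame: the origin (TCP) lies midway between the tips of the shut fingers; the grasp point (between the pads) lies 19 mm behind it; z points along the fingers, y is the direction in which the jaws open and shut (so a half turn about z gives the same grasp; the last joint's range is limited). The gripper opens to 94 mm and grips with 3 to 60 N. Pads are 16 mm wide; open, the fingers measure 119 mm over their backs; the gripper's body (75 mm by 177 mm) begins 78 mm behind the grasp point.
Start: joints at [1.035, 0.3, 1.521, -0, 1.321, -0.067], TCP at [0.248, 0.491, 0.205] pointing down, gripper open.
Joint ranges: [-3.03, 3.03], [-0.79, 2.21], [0.23, 2.52], [-1.04, 4.18], [0, 3.07], [-2.55, 2.55]. Speed limits (rad/s): [2.22, 2.22, 2.57, 3.14, 3.14, 3.14].

INTERFACE

Orientations are given as [roll, pitch, yaw] about the fixed x, y, z axes, in that order (R = Rz(yaw) Ry(pitch) Rx(roll)).
In Python, from station import readout, imaging, job gives the robot as it stands.
- The arm moves only by the tool arm_command, never from a script. Its argument "increments" is a list of rows, each an object with "gripper": the opening, from 0 (shut) to 1 (fully open); "slide": the shift along the world's x, y, z in m, a list of three; "yaw": the turn about the world's z in rad. A call has 1 to 8 rows; each row is the pose to reach, as a shift and turn from the pose commanded when the call began; what a row does not reach only later rows make up. A row lasts 1/8 s, in which the tool goes at most 62.5 mm and 10.7 degrees, less where a joint would pass 70% of its speed; a pose out of reach is approached as far as the arm can. A call with a gripper value outside its range is refused whole. The fingers move at their own pace and stop on an object; "grip_force" is the grip in N (left out, the last holds). Time passes only in rows, so rows that repeat a pose let the fingers close. It gives the time, the measured TCP pose, the force and the opening at its end, in the units of the state.
- readout.get_obs(): the state, without advancing time (a new reading comes with each control period).
- imaging.camera(name): name is "side" or "top"; returns a dict with "color" (400x640x3 uint8, red, green, blue), "mtx" (3x3 intrinsics, pixels), "D" ([k1, k2, p1, p2, k3] as OpenCV has them; the pictures are not rectified), "rvec" (rotation vector, rad) and "tvec" (3), from world to camera coordinates, as OpenCV has them. Camera axes: x right, y down, z forward; pixel columns grow to the right and rows downward; lengths in m; the calibration is good to about 2 mm. A picture is of the moment at which its call begins. There is no depth.
- job.hand_in(): hands the job in, once; it reports no verdict.
The state is a dict: "time_s": time; "qpos": joint angles; "joint_vel": joint speeds; "tau": joint torques, N m; "ee_pos": TCP position; "eef_rot": TCP orientation; "force": force on the tool from outside, world axes, zero at the start; "moment": the same for the moment, N m; "grip_width": finger opening in m.
Only numpy, scipy, OpenCV 4.12 (cv2) and the standard library are available. Lean on these libraries where they do the work, as an engineer would, in place of code of your own. Each camera call takes 0.05 s, during which the arm holds its last target. There are 200 camera calls.

TASK

The air dryer on the bench holds two screw-in cartridges, and the one with the orange moisture band is spent: unscrew it, lift it out and stand it upright on its foot in the green tray, beside the used cartridge already there. One of the dryer's ports has a right-hand thread and the other a left-hand thread, with nothing to show which, so feel which way it gives. Do not let any cartridge tip over, leave the blue-banded cartridge screwed in where it is, and do not shift the used cartridge, the multimeter or the dummy load.

Things in the scene. Friction and masses are not known exactly. Their poses are not given: they have to be found in the camera images.
- spent: Spent cartridge: upright white plastic cylinder, black knob on top, orange band and orange dot on the knob. 177 mm tall, 0.3 to 0.6 kg, top-heavy. Origin: centre of its foot's underside, z up its axis. Foot 41 mm diameter, 49 mm tall; body 64 mm diameter, from 49 to 130 mm. Starts screwed home: foot on the dryer's top, knob's top 237 mm above the bench.
- spent_knob (a point): Grip point on the spent cartridge's axis, 157 mm above its foot's underside. The knob is round and rigid, 44 mm diameter, from 130 to 177 mm above the foot's underside; grip it from above at any yaw. Let go part-way, the cartridge stays as far as it was turned, leaning up to 3 degrees, so it can be regrasped.
- spent_pin (a point): Middle of the steel cross pin in the spent cartridge's foot (8 mm thick, 54 mm tip to tip along the cartridge's x, 7 mm above the foot's underside), whose ends run in the port's two-start coarse thread. Tightening, it stops dead within 3 degrees. Loosening, it turns easily (under 0.15 N m) and climbs 8 mm in the first 105 degrees (4.4 mm per radian: follow it up), then goes level.
- fresh: Good cartridge: same shape and origin, blue band and blue dot. Screwed home in the dryer's other port, 120 mm from the spent one centre to centre, whose thread runs the opposite way. To be left alone.
- used: Used cartridge, same shape and origin, orange band, standing loose on its foot in the tray, about 65 mm from the tray's middle towards the tray's +y. Tips over easily. To be left alone.
- dryer: Air dryer: grey metal box fixed on the bench, 180 mm (its x) by 250 mm (its y), top 60 mm above the bench, gauge on its -x face. Origin: centre of its underside. On top, at y = -60 and +60 mm, two like collars hold the cartridges: 72 mm outside diameter, rims 104 mm above the bench. Which one has the left-hand thread varies from start to start.
- dryer_top (a point): Middle of the dryer's top, between the collars. Loosened by 115 to 150 degrees (a stop at 150), a cartridge's pins are out of the thread and it lifts straight out; its foot clears the collar 50 mm above screwed home. Turned less, it cannot be lifted more than about 2 mm beyond its climb. Play about 1 mm sideways.
- tray_in (a point): Centre of the inner floor of the green metal tray, 4 mm above the bench; axes along the tray. The tray is fixed, inside 162 mm (x) by 232 mm (y), rim 24 mm above the bench. The free place is towards -y of this point (around y = -60 mm).
- meter: Handheld multimeter, yellow and black, 175 x 80 x 36 mm, lying on the bench. Origin: centre of its underside, x along its length. Bystander.
- load: Finned black dummy load, 130 x 66 x 60 mm, lying on the bench. Origin: centre of its underside, x along its length. Bystander.
Not all that is in view belongs to the job. What is shaped like the spent but red is not meant.

How it is judged:
By the outcome, as a careful person would: the job done as asked, in the order asked, and still so for the second after the job is handed in, with the robot touching nothing.
It also fails if it takes over 72 s, if anything falls off the work surface, if the arm or the gripper's body presses on something with over 40 N, if the wrist force passes 120 N, or if a joint passes its speed limit or range.

## Working session

There is one attempt and no reset: what is moved stays moved. The work goes in short steps, Python scripts to look and compute and a tool call to move; the robot and the scene stay as the last step left them, time stands still between calls to the robot, and variables do not carry over. Pictures are saved under pics/ and viewed, about 8 in all and at most 12, crops included, and the job is handed in when it is done.

Besides the shell and the picture viewer there is one more tool, called as name([rows], argument=value, ...), one row to a line, values as JSON. arm_command: Moves the arm, as the interface text tells. Its arguments: {"type":"object","properties":{"increments":{"type":"array","items":{"type":"object","properties":{"gripper":{"type":"number"},"slide":{"type":"array","items":{"type":"number"}},"yaw":{"type":"number"}}}},"grip_force":{"type":"number"}},"required":["increments"]}

```bash
mkdir -p pics; cat > h.py <<'E'
import numpy as np, cv2
from station import readout, imaging, job
def shot(n,f):
    c=imaging.camera(n); cv2.imwrite(f'pics/{f}.png',c['color'][:,:,::-1]); np.save(f'pics/{f}.npy',c,allow_pickle=True); return c
def ray(c,uv):
    K,D=np.array(c['mtx']),np.array(c['D'],float)
    p=cv2.undistortPoints(np.array([[uv]],float),K,D)[0,0]
    R=cv2.Rodrigues(np.array(c['rvec'],float))[0]; t=np.array(c['tvec'],float).ravel()
    return -R.T@t, R.T@np.array([p[0],p[1],1])
def onz(c,uv,z):
    o,d=ray(c,uv); return o+d*(z-o[2])/d[2]
def proj(c,P):
    return cv2.projectPoints(np.array(P,float).reshape(-1,1,3),np.array(c['rvec'],float),np.array(c['tvec'],float),np.array(c['mtx']),np.array(c['D'],float))[0].reshape(-1,2)
def load(f): return np.load(f'pics/{f}.npy',allow_pickle=True).item()
E
python3 - <<'E'
from h import *
a=shot('top','t0');b=shot('side','s0')
for c in(a,b): print(ray(c,(320,200)))
print(readout.get_obs())
E
```

```text
(array([0.34054431, 0.00351743, 1.41693576]), array([ 0.14026063, -0.01751633, -0.99004402]))
(array([-0.03563505, -0.56132629,  1.02490302]), array([ 0.46878188,  0.46429759, -0.75164009]))
{'time_s': 0.1, 'qpos': array([ 1.03538222e+00,  3.00391439e-01,  1.52148539e+00, -1.64248259e-05,
        1.32069064e+00, -6.65829518e-02]), 'joint_vel': array([ 0.00070793, -0.00080627, -0.00220273,  0.00171997, -0.00070865,
       -0.00022398]), 'tau': array([ 1.95813154e-03, -5.32646799e+01, -3.53282726e+01,  7.09909969e-02,
        2.35158240e-02, -1.51103832e-04]), 'ee_pos': array([0.24840005, 0.49046522, 0.2049705 ]), 'eef_rot': array([-3.14061894e+00, -4.89837908e-05,  2.67276555e+00]), 'force': array([ 0.52760126, -0.00765294,  0.11445538]), 'moment': array([-0.04053469,  0.00035342,  0.01639837]), 'grip_width': 0.0935887442797149}
```

View pics/t0.png

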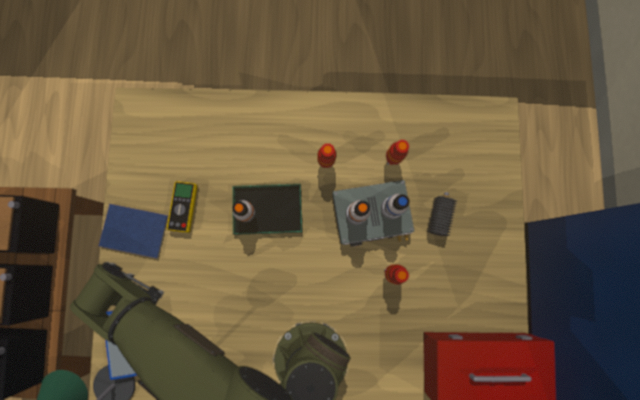

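View pics/s0.png

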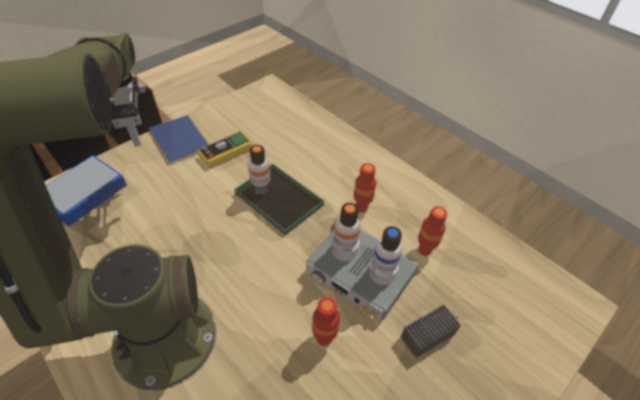

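Candidates for "spent": orange dot at top (362,208), in the dryer; the used one at (239,208), in the tray; the blue-dotted one at (401,201); red decoys at (327,150), (400,147) and (398,274). The choice is the one at (362,208), which is side (349,210). Next I measure and check it in a close crop.

```bash
python3 - <<'E'
from h import *
a=load('t0');b=load('s0')
def blobs(c,lo,hi,name,win):
    h=cv2.cvtColor(c['color'],cv2.COLOR_RGB2HSV); m=cv2.inRange(h,lo,hi)
    n,l,s,ce=cv2.connectedComponentsWithStats(m)
    out=[]
    for i in range(1,n):
        x,y=ce[i]
        if s[i,4]>=8 and win[0]<x<win[2] and win[1]<y<win[3]: out.append((ce[i].round(1),s[i].tolist()))
    print(name); [print('  ',o) for o in out]; return out
blobs(a,(8,170,150),(18,255,255),'top orange',(220,180,420,240))
blobs(a,(100,120,120),(125,255,255),'top blue',(380,180,420,240))
blobs(b,(5,170,120),(18,255,255),'side orange',(240,130,410,280))
blobs(b,(100,120,120),(125,255,255),'side blue',(370,200,410,280))
for uv in((362,208),(401,201),(239,208)): print(onz(a,uv,.237 if uv[0]>300 else .181))
for uv in((349,210),(391.5,234),(257,150)): print(onz(b,uv,.237 if uv[0]>300 else .181))
# tray rim corners in top, z=.024
h=cv2.cvtColor(a['color'],cv2.COLOR_RGB2HSV)
m=cv2.inRange(h,(0,0,0),(180,255,75));m[:, :225]=0;m[:,315:]=0;m[:170]=0;m[250:]=0
cs=max(cv2.findContours(cv2.morphologyEx(m,cv2.MORPH_CLOSE,np.ones((5,5))),0,2)[0],key=cv2.contourArea)
bx=cv2.boxPoints(cv2.minAreaRect(cs));print('tray',[onz(a,p,.024)[:2].round(3) for p in bx],bx)
t=cv2.resize(a['color'][165:265,220:440],None,fx=3.6,fy=3.6,interpolation=3)
s=cv2.resize(b['color'][130:310,230:450],None,fx=1.3*0+1.3,fy=1.3,interpolation=3)
im=np.zeros((600,800,3),np.uint8); im[:t.shape[0],:t.shape[1]]=t; im[360:360+s.shape[0],:s.shape[1]]=s
z=cv2.resize(b['color'][195:275,320:420],None,fx=2.9,fy=2.9,interpolation=3);im[360:360+z.shape[0],300:300+z.shape[1]]=z
cv2.imwrite('pics/c0.png',im[:,:,::-1])
E
```

```text
top orange
   (array([238.3, 207.1]), [235, 204, 7, 7, 39])
   (array([362.4, 207.1]), [359, 204, 8, 7, 44])
top blue
   (array([402.2, 201. ]), [399, 198, 7, 7, 36])
side orange
   (array([256.2, 148.8]), [253, 146, 7, 6, 29])
   (array([367.6, 167.7]), [363, 165, 10, 7, 53])
   (array([363.4, 191.7]), [356, 186, 17, 10, 74])
   (array([349.5, 208.3]), [345, 205, 9, 7, 42])
side blue
   (array([392.4, 232.3]), [388, 228, 10, 9, 70])
[ 0.48703757 -0.14110027  0.237     ]
[ 0.51061171 -0.25623818  0.237     ]
[0.4847761 0.2295411 0.181    ]
[ 0.48618312 -0.14482026  0.237     ]
[ 0.50781344 -0.26122312  0.237     ]
[0.48622718 0.22550183 0.181     ]
tray [array([0.58 , 0.287]), array([0.593, 0.05 ]), array([0.424, 0.04 ]), array([0.411, 0.273])] [[231.93523 185.79602]
 [299.9646  183.79517]
 [301.39587 232.45895]
 [233.36652 234.45981]]
```

View pics/c0.png

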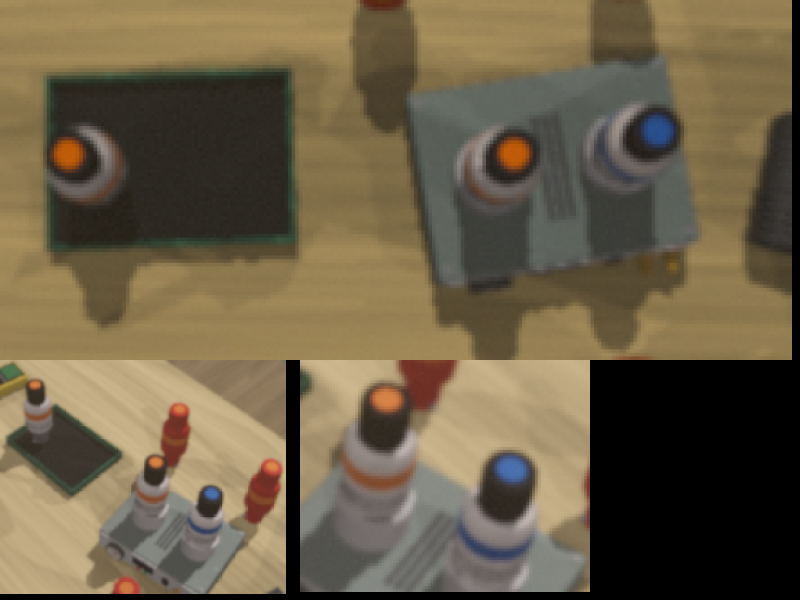

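The crop confirms it. The cartridge at top (362,207) has a black knob, an orange dot and a white body with an orange band, and it sits in the dryer next to the blue one. Now I refine the positions.

```bash
python3 - <<'E'
from h import *
a=load('t0');b=load('s0')
def tri(u,v):
    (o1,d1),(o2,d2)=ray(a,u),ray(b,v); A=np.c_[d1,-d2]; s,_,_,_=np.linalg.lstsq(A,o2-o1,rcond=None)
    p,q=o1+s[0]*d1,o2+s[1]*d2; return ((p+q)/2).round(4),round(np.linalg.norm(p-q),4)
for n,u,v,z in(('spent',(362.4,207.1),(349.5,208.3),.237),('fresh',(402.2,201),(392.4,232.3),.237),('used',(238.3,207.1),(256.2,148.8),.181)):
    print(n,tri(u,v),onz(a,u,z).round(4),onz(b,v,z).round(4))
print('tray', onz(a,(266.6,209.2),.024).round(4))
E
```

```text
spent (array([ 0.4898, -0.1423,  0.2382]), np.float64(0.0007)) [ 0.4897 -0.1423  0.237 ] [ 0.491  -0.1419  0.237 ]
fresh (array([ 0.5109, -0.2598,  0.2392]), np.float64(0.0015)) [ 0.5107 -0.2598  0.237 ] [ 0.5132 -0.2594  0.237 ]
used (array([0.4878, 0.2318, 0.1806]), np.float64(0.0005)) [0.4875 0.2318 0.181 ] [0.4877 0.2312 0.181 ]
tray [0.5013 0.1626 0.024 ]
```

arm_command([
  {"gripper": 1, "slide": [0, 0, 0.06], "yaw": 0},
  {"gripper": 1, "slide": [0.02, -0.03, 0.115], "yaw": -0.1},
  {"gripper": 1, "slide": [0.04, -0.08, 0.15], "yaw": -0.28},
  {"gripper": 1, "slide": [0.06, -0.14, 0.15], "yaw": -0.46},
  {"gripper": 1, "slide": [0.08, -0.2, 0.15], "yaw": -0.64},
  {"gripper": 1, "slide": [0.1, -0.26, 0.15], "yaw": -0.82},
  {"gripper": 1, "slide": [0.12, -0.32, 0.15], "yaw": -1.0},
  {"gripper": 1, "slide": [0.14, -0.375, 0.15], "yaw": -1.18},
])

```text
time_s: 1.1
ee_pos: [0.3876, 0.1165, 0.3554]
eef_rot: [3.141, -0.0, 1.487]
force: [1.1, 0.8, -0.5]
grip_width: 0.094
```

arm_command([
  {"gripper": 1, "slide": [0.022, -0.055, 0], "yaw": -0.1},
  {"gripper": 1, "slide": [0.044, -0.11, 0], "yaw": -0.2},
  {"gripper": 1, "slide": [0.066, -0.165, 0], "yaw": -0.2},
  {"gripper": 1, "slide": [0.088, -0.22, 0], "yaw": -0.2},
  {"gripper": 1, "slide": [0.102, -0.258, 0], "yaw": -0.2},
  {"gripper": 1, "slide": [0.102, -0.258, -0.04], "yaw": -0.2},
  {"gripper": 1, "slide": [0.102, -0.258, -0.06], "yaw": -0.2},
  {"gripper": 1, "slide": [0.102, -0.258, -0.06], "yaw": -0.2},
])

```text
time_s: 2.1
ee_pos: [0.489, -0.1395, 0.2942]
eef_rot: [-3.139, -0.0, 1.293]
force: [0.1, -0.5, 0.1]
grip_width: 0.0941
```

```bash
python3 - <<'E'
from h import *
a=shot('top','t1');b=shot('side','s1');o=readout.get_obs();print(o['ee_pos'],o['eef_rot'],o['qpos'])
t=cv2.resize(a['color'][160:270,300:440],None,fx=2.8,fy=2.8,interpolation=3)
s=cv2.resize(b['color'][130:290,280:440],None,fx=2.4,fy=2.4,interpolation=3)
im=np.zeros((400,790,3),np.uint8);im[:t.shape[0],:t.shape[1]]=t;im[:s.shape[0],400:400+s.shape[1]]=s
cv2.imwrite('pics/c1.png',im[:,:,::-1])
E
```

```text
[ 0.48968379 -0.13958684  0.29632828] [3.14080620e+00 6.51660191e-05 1.29294360e+00] [-3.49626370e-01  1.52287287e-01  1.49172974e+00 -8.62355354e-06
  1.49678652e+00 -7.17730328e-02]
```

View pics/c1.png

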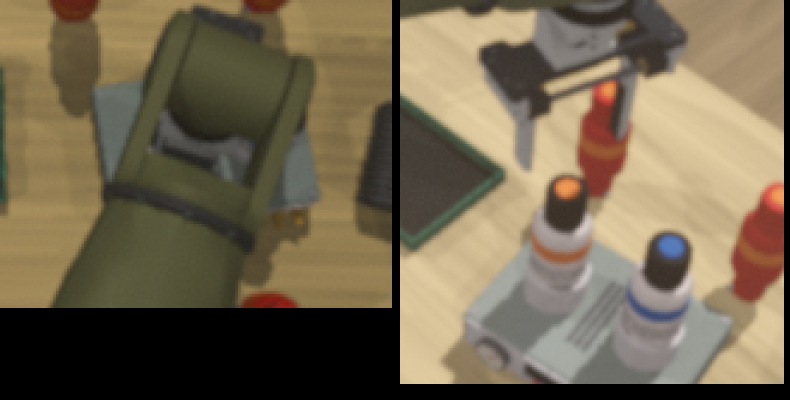

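Side crop: the open fingers straddle the orange-dotted knob (at crop 567,188), with nothing else near them. I descend with a 3 mm correction in y and grip.

arm_command([
  {"gripper": 1, "slide": [0, -0.003, -0.04], "yaw": 0},
  {"gripper": 1, "slide": [0, -0.003, -0.08], "yaw": 0},
  {"gripper": 1, "slide": [0, -0.003, -0.097], "yaw": 0},
  {"gripper": 1, "slide": [0, -0.003, -0.097], "yaw": 0},
  {"gripper": 0.3, "slide": [0, -0.003, -0.097], "yaw": 0},
  {"gripper": 0.3, "slide": [0, -0.003, -0.097], "yaw": 0},
  {"gripper": 0.3, "slide": [0, -0.003, -0.097], "yaw": 0},
  {"gripper": 0.3, "slide": [0, -0.003, -0.097], "yaw": 0},
], grip_force=25)

```text
time_s: 3.2
ee_pos: [0.4896, -0.1426, 0.1987]
eef_rot: [3.141, 0.0, 1.293]
force: [0.1, 1.1, -0.1]
grip_width: 0.0574
```

```bash
python3 -c "
from h import *
o=readout.get_obs();print(o['ee_pos'],o['eef_rot'],o['force'],o['moment'],o['grip_width'])"
```

```text
[ 0.48958033 -0.14261018  0.19871554] [3.14119810e+00 3.23301909e-05 1.29285216e+00] [ 0.10838944  1.06930502 -0.06699907] [-0.04471713  0.06192563  0.01137865] 0.057400497035633595
```

Still closing at 57 mm; I hold on.

arm_command([
  {"gripper": 0.3, "slide": [0, 0, 0], "yaw": 0},
  {"gripper": 0.3, "slide": [0, 0, 0], "yaw": 0},
  {"gripper": 0.3, "slide": [0, 0, 0], "yaw": 0},
  {"gripper": 0.3, "slide": [0, 0, 0], "yaw": 0},
], grip_force=25)

```text
time_s: 3.7
ee_pos: [0.4896, -0.1426, 0.1985]
eef_rot: [3.141, -0.0, 1.293]
force: [1.2, -0.5, 0.1]
grip_width: 0.0435
```

```bash
python3 -c "
from h import *
o=readout.get_obs();print(o['ee_pos'],o['eef_rot'],o['force'],o['moment'],o['grip_width'])"
```

```text
[ 0.48958344 -0.14261227  0.1984935 ] [ 3.14136659e+00 -1.84437258e-07  1.29275958e+00] [ 1.18395529 -0.45633766  0.06954205] [-0.19023215 -0.10721515 -0.01961986] 0.043540449244005575
```

Gripped at 43.5 mm. Now I try CCW, gently.

arm_command([
  {"gripper": 0.3, "slide": [0, 0, 0.0001], "yaw": 0.03},
  {"gripper": 0.3, "slide": [0, 0, 0.0003], "yaw": 0.06},
  {"gripper": 0.3, "slide": [0, 0, 0.0004], "yaw": 0.1},
  {"gripper": 0.3, "slide": [0, 0, 0.0004], "yaw": 0.1},
])

```text
time_s: 4.2
ee_pos: [0.4896, -0.1424, 0.1986]
eef_rot: [-3.142, -0.001, 1.393]
force: [3.1, 0.3, -5.4]
grip_width: 0.0435
```

```bash
python3 -c "
from h import *
o=readout.get_obs();print(o['ee_pos'],o['eef_rot'],o['force'],o['moment'],o['grip_width'])"
```

```text
[ 0.48957853 -0.14238871  0.19860245] [-3.14155209e+00 -5.22822559e-04  1.39346566e+00] [ 3.05640167  0.34282291 -5.35338862] [ 0.26516278 -0.86139981 -0.30353802] 0.04354457626806456
```

Mz is -0.30 Nm, against the turn and above 0.15. That suggests the stop, so I try the other way for comparison.

arm_command([
  {"gripper": 0.3, "slide": [0, 0, -0.0004], "yaw": -0.05},
  {"gripper": 0.3, "slide": [0, 0, -0.0004], "yaw": -0.1},
  {"gripper": 0.3, "slide": [0, 0, -0.0002], "yaw": -0.15},
  {"gripper": 0.3, "slide": [0, 0, 0], "yaw": -0.2},
  {"gripper": 0.3, "slide": [0, 0, 0], "yaw": -0.2},
])

```text
time_s: 4.82
ee_pos: [0.4894, -0.1425, 0.1988]
eef_rot: [-3.141, -0.0, 1.193]
force: [1.5, 1.1, -2.9]
grip_width: 0.0436
```

```bash
python3 -c "
from h import *
o=readout.get_obs();print(o['ee_pos'],o['eef_rot'],o['force'],o['moment'],o['grip_width'])"
```

```text
[ 0.48943723 -0.14249439  0.19884433] [-3.14134562e+00 -4.35749830e-05  1.19308470e+00] [ 1.49810951  1.05110912 -2.91110092] [ 0.19665502 -0.2305677  -0.02956678] 0.043573340959906316
```

CW gives only 0.03 Nm, so this port is left-handed. I continue CW, climbing 4.4 mm per radian.

arm_command([
  {"gripper": 0.3, "slide": [0, 0, 0.0004], "yaw": -0.1},
  {"gripper": 0.3, "slide": [0, 0, 0.0009], "yaw": -0.2},
  {"gripper": 0.3, "slide": [0, 0, 0.0013], "yaw": -0.3},
  {"gripper": 0.3, "slide": [0, 0, 0.0018], "yaw": -0.4},
  {"gripper": 0.3, "slide": [0, 0, 0.0018], "yaw": -0.4},
])

```text
time_s: 5.45
ee_pos: [0.4893, -0.1425, 0.2006]
eef_rot: [-3.141, 0.0, 0.794]
force: [0.1, 0.4, -1.1]
grip_width: 0.0433
```

```bash
python3 -c "
from h import *
o=readout.get_obs();print(o['ee_pos'],o['eef_rot'],o['force'],o['moment'],o['grip_width'])"
```

```text
[ 0.48934809 -0.14246137  0.20060824] [-3.14101572e+00  7.62360003e-05  7.94379736e-01] [ 0.06940535  0.36137346 -1.14555255] [ 0.43554818  0.03978073 -0.03769075] 0.04332621221589057
```

arm_command([
  {"gripper": 0.3, "slide": [0, 0, 0.0008], "yaw": -0.15},
  {"gripper": 0.3, "slide": [0, 0, 0.0015], "yaw": -0.3},
  {"gripper": 0.3, "slide": [0, 0, 0.0022], "yaw": -0.45},
  {"gripper": 0.3, "slide": [0, 0, 0.0028], "yaw": -0.6},
  {"gripper": 0.3, "slide": [0, 0, 0.0035], "yaw": -0.75},
  {"gripper": 0.3, "slide": [0, 0, 0.0041], "yaw": -0.9},
  {"gripper": 0.3, "slide": [0, 0, 0.0041], "yaw": -0.9},
])

```text
time_s: 6.32
ee_pos: [0.4895, -0.1421, 0.2046]
eef_rot: [-3.141, 0.0, -0.104]
force: [0.8, 4.6, -2.0]
grip_width: 0.0438
```

```bash
python3 -c "
from h import *
o=readout.get_obs();print(o['ee_pos'],o['eef_rot'],o['force'],o['moment'],o['grip_width'])"
```

```text
[ 0.48945135 -0.14208638  0.20460063] [-3.14050162e+00  4.27193369e-04 -1.03612809e-01] [ 0.7537557   4.57946459 -2.02789844] [ 1.52820687 -0.17267365 -0.05873127] 0.043793363823216004
```

arm_command([
  {"gripper": 0.3, "slide": [0, 0.0003, 0.0007], "yaw": -0.15},
  {"gripper": 0.3, "slide": [0, 0.0005, 0.0014], "yaw": -0.3},
  {"gripper": 0.3, "slide": [0, 0.0005, 0.0019], "yaw": -0.45},
  {"gripper": 0.3, "slide": [0, 0.0005, 0.0021], "yaw": -0.6},
  {"gripper": 0.3, "slide": [0, 0.0005, 0.0021], "yaw": -0.75},
  {"gripper": 0.3, "slide": [0, 0.0005, 0.0021], "yaw": -0.8},
  {"gripper": 0.3, "slide": [0, 0.0005, 0.0021], "yaw": -0.8},
])

```text
time_s: 7.2
ee_pos: [0.4897, -0.1419, 0.2068]
eef_rot: [-3.141, -0.0, -0.902]
force: [4.1, 3.1, -3.5]
grip_width: 0.0436
```

```bash
python3 -c "
from h import *
o=readout.get_obs();print(o['ee_pos'],o['eef_rot'],o['force'],o['moment'],o['grip_width'],o['qpos'])"
```

```text
[ 0.48967725 -0.14191176  0.20682941] [-3.14100595e+00 -7.32829358e-06 -9.02272856e-01] [ 4.06246529  3.11959837 -3.46545944] [ 1.28964121 -0.91303432  0.00396628] 0.04363859267494013 [-3.54194591e-01  2.08991130e-01  1.63162632e+00  5.15649662e-04
  1.30066328e+00  2.11873706e+00]
```

About 126–131° loosened with no resistance. Now a gentle test lift.

arm_command([
  {"gripper": 0.3, "slide": [0, 0, 0.002], "yaw": 0},
  {"gripper": 0.3, "slide": [0, 0, 0.004], "yaw": 0},
  {"gripper": 0.3, "slide": [0, 0, 0.006], "yaw": 0},
  {"gripper": 0.3, "slide": [0, 0, 0.008], "yaw": 0},
  {"gripper": 0.3, "slide": [0, 0, 0.008], "yaw": 0},
], grip_force=30)

```text
time_s: 7.82
ee_pos: [0.4896, -0.1419, 0.2148]
eef_rot: [-3.141, 0.0, -0.903]
force: [3.2, 3.7, -3.3]
grip_width: 0.0436
```

Only its weight is felt (3.3 N), so it is free. I lift it out.

arm_command([
  {"gripper": 0.3, "slide": [0, 0, 0.015], "yaw": 0},
  {"gripper": 0.3, "slide": [0, 0, 0.03], "yaw": 0},
  {"gripper": 0.3, "slide": [0, 0, 0.045], "yaw": 0},
  {"gripper": 0.3, "slide": [0, 0, 0.06], "yaw": 0},
  {"gripper": 0.3, "slide": [0, 0, 0.075], "yaw": 0},
  {"gripper": 0.3, "slide": [0, 0, 0.085], "yaw": 0},
  {"gripper": 0.3, "slide": [0, 0, 0.085], "yaw": 0},
])

```text
time_s: 8.7
ee_pos: [0.4896, -0.1422, 0.3005]
eef_rot: [-3.141, -0.001, -0.907]
force: [-0.2, 0.6, -3.7]
grip_width: 0.0433
```

```bash
python3 - <<'E'
from h import *
b=shot('side','s2');o=readout.get_obs();print(o['ee_pos'],o['force'],o['moment'])
cv2.imwrite('pics/c2.png',cv2.resize(b['color'][90:310,220:460],None,fx=2.6,fy=2.6,interpolation=3)[:,:,::-1])
E
```

```text
[ 0.4894885  -0.14210821  0.29975691] [-0.21744078 -0.70613581 -4.18454376] [ 0.08122172  0.11250973 -0.00023049]
```

View pics/c2.png

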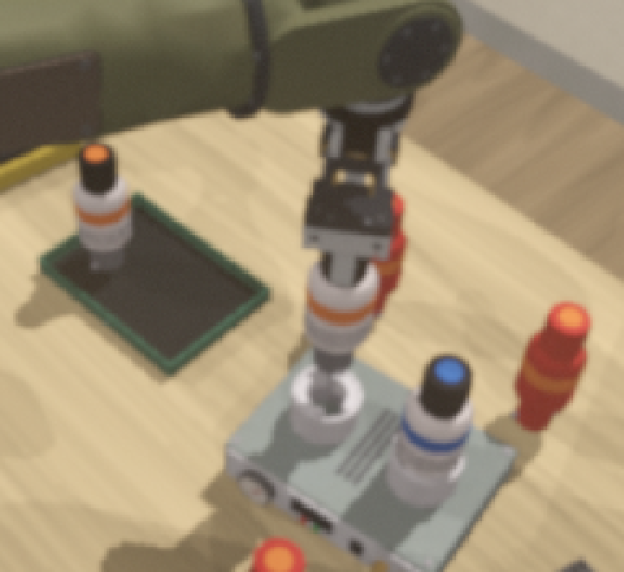

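It is out and hanging upright; its foot is at z≈0.16, the collar is empty, and the fresh and used cartridges are unmoved. I carry it to the free place at about (0.504, 0.103).

arm_command([
  {"gripper": 0.3, "slide": [0.001, 0.02, 0], "yaw": 0.1},
  {"gripper": 0.3, "slide": [0.003, 0.06, 0], "yaw": 0.25},
  {"gripper": 0.3, "slide": [0.006, 0.1, 0], "yaw": 0.4},
  {"gripper": 0.3, "slide": [0.009, 0.14, 0], "yaw": 0.55},
  {"gripper": 0.3, "slide": [0.011, 0.18, 0], "yaw": 0.7},
  {"gripper": 0.3, "slide": [0.013, 0.22, 0], "yaw": 0.85},
  {"gripper": 0.3, "slide": [0.0145, 0.24, 0], "yaw": 0.95},
  {"gripper": 0.3, "slide": [0.0145, 0.245, 0], "yaw": 1.0},
])

```text
time_s: 9.75
ee_pos: [0.5037, 0.1042, 0.299]
eef_rot: [-3.142, 0.001, 0.097]
force: [0.6, -0.0, -3.1]
grip_width: 0.0435
```

arm_command([
  {"gripper": 0.3, "slide": [0, 0, -0.02], "yaw": 0.1},
  {"gripper": 0.3, "slide": [0, 0, -0.045], "yaw": 0.2},
  {"gripper": 0.3, "slide": [0, 0, -0.07], "yaw": 0.3},
  {"gripper": 0.3, "slide": [0, 0, -0.095], "yaw": 0.4},
  {"gripper": 0.3, "slide": [0, 0, -0.115], "yaw": 0.4},
  {"gripper": 0.3, "slide": [0, 0, -0.13], "yaw": 0.4},
  {"gripper": 0.3, "slide": [0, 0, -0.14], "yaw": 0.4},
  {"gripper": 0.3, "slide": [0, 0, -0.14], "yaw": 0.4},
])

```text
time_s: 10.75
ee_pos: [0.5038, 0.1029, 0.1594]
eef_rot: [-3.141, 0.001, 0.493]
force: [0.0, 0.1, -2.4]
grip_width: 0.044
```

```bash
python3 - <<'E'
from h import *
b=shot('side','s3');o=readout.get_obs();print(o['ee_pos'],o['eef_rot'],o['force'],o['moment'])
cv2.imwrite('pics/c3.png',cv2.resize(b['color'][90:310,200:440],None,fx=2.6,fy=2.6,interpolation=3)[:,:,::-1])
E
```

```text
[0.50413438 0.10291459 0.16007488] [ 3.14151155e+00 -1.36666170e-04  4.92782997e-01] [ 0.03126604  0.0710776  -2.84552027] [-0.06742929  0.11752771 -0.00274274]
```

View pics/c3.png

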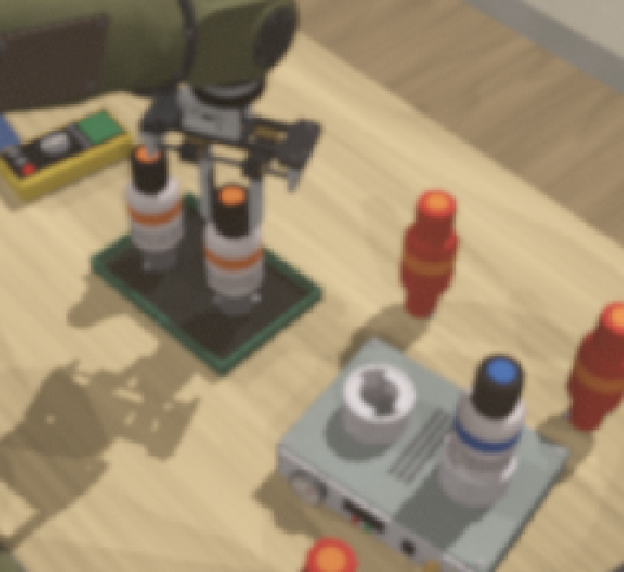

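It is held over the tray at (232,200), about 17 mm above the floor, with clearance to the used one at (150,180). I lower it the rest of the way, watching for contact.

arm_command([
  {"gripper": 0.3, "slide": [0, 0, -0.006], "yaw": 0},
  {"gripper": 0.3, "slide": [0, 0, -0.011], "yaw": 0},
  {"gripper": 0.3, "slide": [0, 0, -0.014], "yaw": 0},
  {"gripper": 0.3, "slide": [0, 0, -0.0155], "yaw": 0},
  {"gripper": 0.3, "slide": [0, 0, -0.016], "yaw": 0},
  {"gripper": 0.3, "slide": [0, 0, -0.0165], "yaw": 0},
  {"gripper": 0.3, "slide": [0, 0, -0.0165], "yaw": 0},
])

```text
time_s: 11.68
ee_pos: [0.504, 0.1029, 0.1434]
eef_rot: [3.142, -0.0, 0.493]
force: [-0.2, -0.6, -3.9]
grip_width: 0.044
```

arm_command([
  {"gripper": 0.3, "slide": [0, 0, -0.0005], "yaw": 0},
  {"gripper": 0.3, "slide": [0, 0, -0.001], "yaw": 0},
  {"gripper": 0.3, "slide": [0, 0, -0.0015], "yaw": 0},
  {"gripper": 0.3, "slide": [0, 0, -0.0015], "yaw": 0},
])

```text
time_s: 12.18
ee_pos: [0.5043, 0.103, 0.1426]
eef_rot: [3.141, -0.001, 0.493]
force: [-1.6, 0.4, 4.9]
grip_width: 0.0436
```

Contact: the force has turned to +4.9 N at the expected height. I release it.

arm_command([
  {"gripper": 0.5, "slide": [0, 0, 0.0005], "yaw": 0},
  {"gripper": 0.55, "slide": [0, 0, 0.0005], "yaw": 0},
  {"gripper": 0.7, "slide": [0, 0, 0.0005], "yaw": 0},
  {"gripper": 0.9, "slide": [0, 0, 0.0005], "yaw": 0},
  {"gripper": 0.9, "slide": [0, 0, 0.0005], "yaw": 0},
  {"gripper": 0.9, "slide": [0, 0, 0.0005], "yaw": 0},
  {"gripper": 0.9, "slide": [0, 0, 0.0005], "yaw": 0},
  {"gripper": 0.9, "slide": [0, 0, 0.0005], "yaw": 0},
])

```text
time_s: 13.18
ee_pos: [0.504, 0.1029, 0.1423]
eef_rot: [-3.142, 0.0, 0.493]
force: [0.2, 0.6, -0.1]
grip_width: 0.0851
```

```bash
python3 - <<'E'
from h import *
b=shot('side','s4');o=readout.get_obs();print(o['ee_pos'],o['force'],o['grip_width'])
cv2.imwrite('pics/c4.png',cv2.resize(b['color'][110:270,200:360],None,fx=3.2,fy=3.2,interpolation=3)[:,:,::-1])
E
```

```text
[0.50399766 0.10290743 0.14236378] [-0.36782074 -0.22160802 -0.28338679] 0.08452591979274934
```

View pics/c4.png

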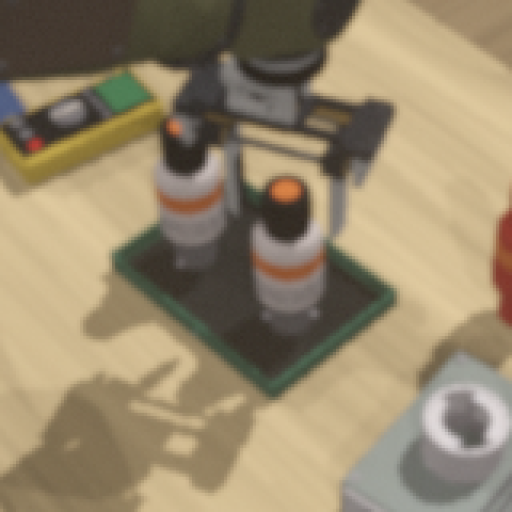

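The cartridge stands upright at (288,250) with the fingers open on both sides of it and clear of the used one. I back straight up.

arm_command([
  {"gripper": 0.9, "slide": [0, 0, 0.015], "yaw": 0},
  {"gripper": 0.9, "slide": [0, 0, 0.035], "yaw": 0},
  {"gripper": 0.9, "slide": [0, 0, 0.06], "yaw": 0},
  {"gripper": 0.9, "slide": [0, 0, 0.1], "yaw": 0},
  {"gripper": 0.9, "slide": [0, 0, 0.15], "yaw": 0},
  {"gripper": 0.9, "slide": [-0.05, -0.02, 0.19], "yaw": 0},
  {"gripper": 0.9, "slide": [-0.1, -0.04, 0.2], "yaw": 0},
  {"gripper": 0.9, "slide": [-0.15, -0.06, 0.2], "yaw": 0},
])

```text
time_s: 14.22
ee_pos: [0.3524, 0.0425, 0.3442]
eef_rot: [3.14, -0.003, 0.493]
force: [0.1, -0.5, 0.3]
grip_width: 0.0845
```

```bash
python3 - <<'E'
from h import *
a=shot('top','t5');b=shot('side','s5');o=readout.get_obs();print(o['ee_pos'],o['force'],o['time_s'])
for c,lo,hi,w in((b,(5,170,120),(18,255,255),(240,130,330,280)),(b,(100,120,120),(125,255,255),(370,200,410,280)),(a,(8,170,150),(18,255,255),(220,180,420,240))):
    n,l,s,ce=cv2.connectedComponentsWithStats(cv2.inRange(cv2.cvtColor(c['color'],cv2.COLOR_RGB2HSV),lo,hi))
    for i in range(1,n):
        if s[i,4]>=8 and w[0]<ce[i][0]<w[2] and w[1]<ce[i][1]<w[3]: print(ce[i].round(1),s[i,4],onz(c,ce[i],.181).round(4))
m=cv2.absdiff(load('s0')['color'],b['color']).max(2)
for n,r in(('used',(140,205,240,272)),('meter',(130,168,196,252)),('load',(305,360,398,465)),('fresh',(225,285,370,405))): print(n,np.mean(m[r[0]:r[1],r[2]:r[3]]>40).round(3))
im=np.zeros((520,800,3),np.uint8);im[:240,:396]=cv2.resize(a['color'][140:260,150:348],None,fx=2,fy=2)
s=cv2.resize(b['color'][110:370,190:480],None,fx=1.38,fy=1.38);im[:s.shape[0],400:400+min(400,s.shape[1])]=s[:,:400]
cv2.imwrite('pics/c5.png',im[:,:,::-1])
E
```

```text
[0.35111089 0.04204565 0.34452024] [0.02711361 0.08839301 0.03331489] 14.325
[256.5 148.7] 31 [0.4886 0.2308 0.181 ]
[288.9 169.1] 29 [0.5045 0.1026 0.181 ]
[392.6 232.4] 62 [ 0.5524 -0.2384  0.181 ]
[280.8 203. ] 41 [0.5034 0.102  0.181 ]
[238.5 207.3] 34 [0.4869 0.2312 0.181 ]
used 0.068
meter 0.142
load 0.0
fresh 0.0
```

View pics/c5.png

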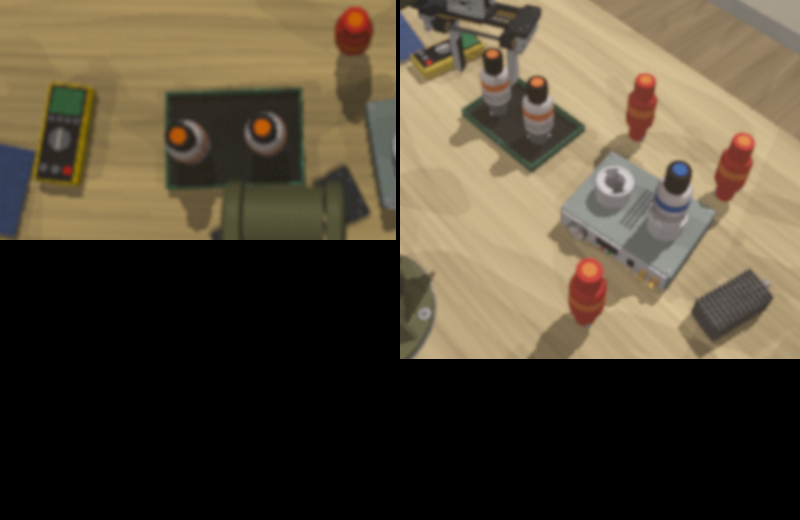

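The spent cartridge stands in the tray, and both views place its dot at (0.504, 0.102, 0.181). The used and fresh ones have not moved (within 0.3 px), and the arm is clear. I hand in.

```bash
python3 -c "
from station import job
print(job.hand_in())"
```

```text
the job is handed in; nothing more can be done
None
```

The spent cartridge is out of the dryer and standing upright on its foot in the green tray, beside the used one. I handed the job in at about 14.3 s of the 72 s allowed.

- **Thread:** Turning counter-clockwise met resistance at once (0.30 Nm). Clockwise turned easily (at most 0.06 Nm), so its port has the left-hand thread. I turned it about 126–131° clockwise while following it up, then lifted it straight out. Only its weight (3–4 N) was felt.
- **Placing:** Floor contact came at the expected height. After release, both cameras put its knob dot at about (0.504, 0.102) m, assuming the 0.181 m standing height. They agree within about 1 mm.
- **Bystanders:** The used and blue-banded cartridges' dots moved no more than about 0.3 px, and the dummy load's image did not change.
- **Weaker checks:** The before/after image difference for the multimeter (14%) and the used cartridge (7%) was not zero. I put that down to the gripper and its shadow being in view. The multimeter was otherwise judged only by eye in the last top view, where it lies as before.

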